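# Rock a jammed display post out of its weighted foot

## Task

The T-shaped display stand on the stall is being taken down, but its wooden post is jammed in the weighted foot. Take the crossbar and rock the post side to side, along the line of the crossbar, easing it up a little with each swing until it works free of its socket; do not just haul it straight up, because the foot must stay standing where it is on the table, and leave the other goods alone. Finish still holding the post upright over its socket with its lower end just clear, one to three centimetres above it.

Things in the scene. Friction and masses are not known exactly. Their poses are not given: they have to be found in the camera images.
- bar (a point): Grip point of the loose T-shaped post (pale wood, 0.2 kg): centre of its crossbar, 176 mm above the table when seated. Bar: 170 mm long (own x), 22 mm thick (own y), 24 mm high, a brass disc 34 mm across on each end; grasp its middle across the 22 mm, from above. Below it the upright, 36 mm wide (own x), 20 mm thick; its lower end is 162 mm below this point along own z.
- tenon_end (a point): Centre of the flat lower end of the same post, 162 mm below the bar's centre; axes as the post's (x along the bar, z up). Seated, it stands on the socket's floor, 24 mm below the mouth. Two sprung cork pads in the socket's narrow end walls grip it along x for the first 11 mm of its rise; from there on it is loose. Friction holds it wherever it is left. Tilt the hand along with it.
- socket (a point): Centre of the socket's mouth on top of the foot, 38 mm above the table. Foot: loose, 3.2 kg, 190 (own x) x 130 x 38 mm, steel plate under an oak block; bar parallel to its x. Socket 40 x 22 mm, 24 deep. A straight pull (60 N) brings the foot up too. Leaned along the bar it gives at about 10 N at the bar, pivots 17 mm below the mouth, leans 5-7 degrees, and creeps up 1-3 mm a swing if eased up.
- pen_box: Bystander: open dark brown square box, 75 x 75 x 85 mm, origin at the centre of its underside.
- balm_tin: Bystander: round metal tin, 74 mm across, 26 mm high, origin at the centre of its underside.
- fob_tray: Bystander: shallow dark brown tray of key fobs, 150 x 100 x 30 mm, origin at the centre of its underside.
Mind the look-alikes: they are no part of the job. Leave any turquoise look-alike of the part that bears bar alone.

How it is judged:
By the outcome, as a careful person would: the job done as asked, in the order asked, and still so for the second after the job is handed in, while the arm keeps its last pose, push and grip.
It also fails if it takes over 45 s, if anything falls off the work surface, if the arm or the gripper's body presses on something with over 40 N, if the wrist force passes 120 N, or if a joint passes its speed limit or range.

## Robot

A 6-joint arm with a two-finger parallel gripper is mounted at the origin on the work surface. World frame = base frame: x ahead of the robot, y to its left, z up, the work surface at z = 0. Lengths are in m, angles in degrees, forces in N, time in s.
With the tool pointing down it reaches from about 0.325 to 0.775 m from the base axis. Payload 5.5 kg.
Tool frame: the origin (TCP) lies at the centre of the arm's flange, where the gripper is bolted on; the fingertips stand 173 mm ahead of it and the grasp point (between the pads) lies 155 mm ahead of it (robot.tcp_to_tips is the distance from the TCP to the fingertips, in m); z points along the fingers, y is the direction in which the jaws open and shut (so a half turn about z gives the same grasp; the last joint's range is limited). The gripper opens to 85 mm and grips with 20 to 120 N. Pads are 22 mm wide; open, the fingers measure 114 mm over their backs; the gripper's body (76 mm by 85 mm) begins 54 mm behind the grasp point. The pads swing forward as they close: fully open they stand 13 mm farther back than shut.
Start: joints at [-74.066, 5.22, 70.514, -0, 104.267, -3.249], TCP at [0.197, -0.567, 0.405] pointing down, gripper open.
Joint ranges: [-164.24, 164.24], [-49.07, 125.15], [9.68, 141.18], [-86.29, 266.29], [3.28, 154.24], [-151.56, 151.56]. Speed limits (degrees/s): [147.25, 147.25, 172.46, 180, 180, 180].

## Interface

Orientations are given as [roll, pitch, yaw] about the fixed x, y, z axes, in that order (R = Rz(yaw) Ry(pitch) Rx(roll)).
In Python, from cell import robot gives the robot as it stands.
- The arm moves only by the tool jog_arm, never from a script. Its argument "steps" is a list that holds one entry, the list of rows, each a list of 7 numbers: the turn, a rotation vector about the tool's x, y, z in rad, then the shift along the tool's x, y, z in m, then the finger opening in m, from 0 to 0.0854. In form: [[[ax, ay, az, x, y, z, hand], ...]]. A call has 1 to 12 rows; each row shifts and turns the commanded pose from where the row before left it, along the tool's axes as they then stand; what a row does not reach is not made up. A row lasts 1/10 s, in which the tool goes at most 50 mm and 8.59 degrees, less where a joint would pass 70% of its speed; a pose out of reach is approached as far as the arm can. A call is refused whole if a number of a shift passes 0.05 or a number of a turn 0.15, either way. A call with a gripper value outside its range is refused whole. The fingers move at their own pace and stop on an object; "grip_force" is the grip in N (left out, the last holds). Time passes only in rows, so rows that do not move let the fingers close. It gives the time, the measured TCP pose, the force and the opening at its end, in the units of the state.
- robot.observe(): the state, without advancing time (a new reading comes with each control period).
- robot.grab_frame(name): name is "side" or "top"; returns a dict with "image" (384x512x3 uint8, blue, green, red), "z_map" (384x512 float32, m along the optical axis (not along the pixel's ray), 0 where there is no reading), "vertical_fov" (degrees; the focal length in pixels is half the picture's height over the tangent of half this angle, whatever the lens; pixels are square), "cx", "cy" (the principal point, pixels), "D" ([k1, k2, p1, p2, k3] as OpenCV has them; the pictures are not rectified), "rvec" (rotation vector, rad) and "tvec" (3), from world to camera coordinates, as OpenCV has them. Camera axes: x right, y down, z forward; pixel columns grow to the right and rows downward; lengths in m; the calibration is good to about 2 mm. A picture is of the moment at which its call begins.
- robot.hand_in(): hands the job in, once; it reports no verdict.
The state is a dict: "time_s": time; "joint_pos": joint angles; "qvel": joint speeds; "tau": joint torques, N m; "eef_pos": TCP position; "eef_rot": TCP orientation; "contact_force": force on the tool from outside, world axes, zero at the start; "torque": the same for the moment, N m; "opening": finger opening in m.
Only numpy, scipy, OpenCV 4.12 (cv2) and the standard library are available. Lean on these libraries where they do the work, as an engineer would, in place of code of your own. Each camera call takes 0.05 s, during which the arm holds its last target.

## Working session

There is one attempt and no reset: what is moved stays moved. The work goes in short steps, Python scripts to look and compute and a tool call to move; the robot and the scene stay as the last step left them, time stands still between calls to the robot, and variables do not carry over. Pictures are saved under pics/ and viewed, and the job is handed in when it is done.

Besides the shell and the picture viewer there is one more tool, called after "Emit:" as name(argument=value, ...), one argument or row to a line, values as JSON. jog_arm: Moves the arm, as the interface text tells. Its arguments: {"type":"object","properties":{"steps":{"type":"array"},"grip_force":{"type":"number"}},"required":["steps"]}

```bash
ls; mkdir -p pics; cat > h.py <<'E'
import numpy as np, cv2
from cell import robot
def cam(n):
    f=robot.grab_frame(n); h,w=f["image"].shape[:2]
    fl=h/2/np.tan(np.radians(f["vertical_fov"])/2)
    f["K"]=np.array([[fl,0,f["cx"]],[0,fl,f["cy"]],[0,0,1.]]); f["D"]=np.array(f["D"],float)
    f["R"]=cv2.Rodrigues(np.array(f["rvec"],float))[0]; f["t"]=np.array(f["tvec"],float).ravel()
    return f
def rays(f,px):
    u=cv2.undistortPoints(np.array(px,float).reshape(-1,1,2),f["K"],f["D"]).reshape(-1,2)
    return np.c_[u,np.ones(len(u))]
def plane(f,px,z):
    d=rays(f,px)@f["R"]; c=-f["R"].T@f["t"]
    return c+d*((z-c[2])/d[:,2])[:,None]
def depthpts(f,px):
    px=np.array(px).reshape(-1,2); r=rays(f,px); z=f["z_map"][px[:,1].astype(int),px[:,0].astype(int)]
    return (r*z[:,None]-f["t"])@f["R"], z
E
python3 - <<'E'
from h import *
print(robot.observe())
for n in("side","top"):
    f=cam(n); cv2.imwrite(f"pics/{n}0.png",f["image"]); np.savez(f"{n}0.npz",**f); print(n,-f["R"].T@f["t"],f["R"][2])
E
```

```text
pics
{'time_s': 0.0, 'joint_pos': array([-7.40667783e+01,  5.26368810e+00,  7.05833773e+01,  1.09917473e-04,
        1.04265322e+02, -3.24804794e+00]), 'qvel': array([-0.05553012, -0.01029001,  0.00405133,  0.00487877,  0.01323325,
       -0.08005844]), 'tau': array([-3.09327632e-03, -4.58745825e+01, -4.18020415e+01, -4.54206493e-04,
        1.19460054e-02, -2.49606450e-05]), 'eef_pos': array([ 0.19715566, -0.56674518,  0.4035297 ]), 'eef_rot': array([-1.79887799e+02, -6.47413964e-03,  1.91812903e+01]), 'contact_force': array([-0.14527254, -0.55552985,  0.02193251]), 'torque': array([-0.03827396,  0.00418327, -0.00251441]), 'opening': 0.08548626981580926}
side [ 0.61497989 -0.82488217  0.85033664] [ 0.028851    0.74558349 -0.66578741]
top [ 0.48698348 -0.00784832  1.26906399] [ 1.41058066e-01 -5.43147020e-04 -9.90001175e-01]
```

View pics/side0.png

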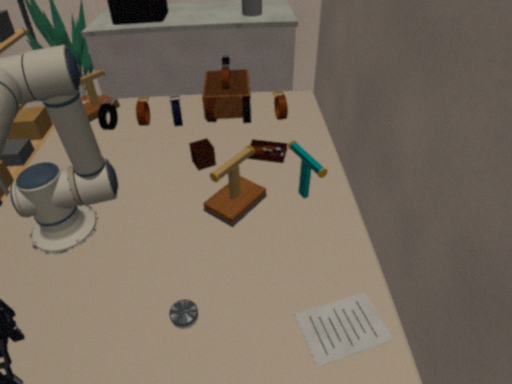

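View pics/top0.png

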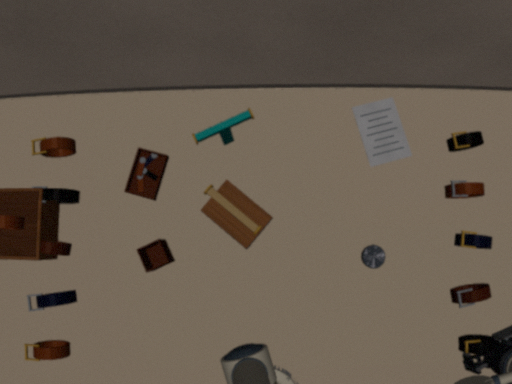

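The top view shows the pale wooden T on a brown foot around (235,212). The turquoise T is at (223,127), the tray at (147,173), the box at (156,255) and the tin at (373,256). In the side view the wooden T is at (235,165) and the turquoise one at (307,165). A third, T-like thing stands at the far left, at (95,90). I'll enlarge both views and measure.

```bash
python3 - <<'E'
from h import *
s=cv2.imread("pics/side0.png");t=cv2.imread("pics/top0.png")
a=cv2.resize(s[130:230,190:340],None,fx=4,fy=4,interpolation=cv2.INTER_CUBIC)[:,:600]
b=cv2.resize(t[170:260,185:285],(400,360),interpolation=cv2.INTER_CUBIC)
c=cv2.resize(s[50:140,50:130],(200,225),interpolation=cv2.INTER_CUBIC)
o=np.zeros((600,800,3),np.uint8); o[:360,:400]=b; o[:225,400:600]=c
cv2.imwrite("pics/crop1.png",o); cv2.imwrite("pics/crop2.png",a)
for n in("side","top"):
    f=dict(np.load(n+"0.npz")); 
    v,u=np.mgrid[0:384,0:512]; px=np.c_[u.ravel(),v.ravel()]
    p,z=depthpts(f,px); hsv=cv2.cvtColor(f["image"],cv2.COLOR_BGR2HSV).reshape(-1,3)
    print(n,(z>0).mean())
    m=(z>0)&(p[:,2]>0.15)&(p[:,2]<0.205)&(abs(p[:,0]-.5)<.3)&(abs(p[:,1])<.35)
    k=m.reshape(384,512).astype(np.uint8); N,l,st,ce=cv2.connectedComponentsWithStats(k)
    for i in range(1,N):
        if st[i,4]>20:
            q=p[l.ravel()==i]; c=q.mean(0); w,V=np.linalg.eigh(np.cov(q[:,:2].T)); pr=(q[:,:2]-c[:2])@V[:,1]
            print(st[i],c,np.median(hsv[l.ravel()==i],0),"yaw",np.degrees(np.arctan2(V[1,1],V[0,1])),pr.min(),pr.max(),q[:,2].max())
E
```

```text
side 0.9960530598958334
[288 140  12  17 108] [0.78796287 0.1654998  0.1678694 ] [ 85.5 156.5  92. ] yaw 109.19122247937837 -0.04088854539388804 0.02424334420359923 0.1794151220468147
[210 146  44  37 521] [0.57850298 0.0698998  0.18046674] [ 18. 134. 116.] yaw 48.92365385190464 -0.08434083862505455 0.09883985765041821 0.19339256871212532
[105 166  12  28 241] [0.20796593 0.02036572 0.17839404] [87. 44. 58.] yaw 90.20959319982622 -0.03468021782732807 0.06406856871810632 0.2049484315209051
top 0.9958140055338541
[192 133  23  12 144] [0.78971974 0.16671787 0.17023777] [ 88.  200.5  88. ] yaw 104.79379209936128 -0.03677932760734788 0.023880496885638175 0.18009071716387184
[204 184  58  51 560] [0.58010265 0.07892744 0.18720976] [ 18. 119. 106.] yaw 49.47892896177248 -0.08983730005908347 0.09300384348019773 0.19539758121440404
[234 343  34  11 267] [0.2073746  0.02908407 0.18127633] [101.  56.  34.] yaw 93.06754818957513 -0.04015350103647284 0.049477830383512465 0.20480187497181293
```

View pics/crop1.png

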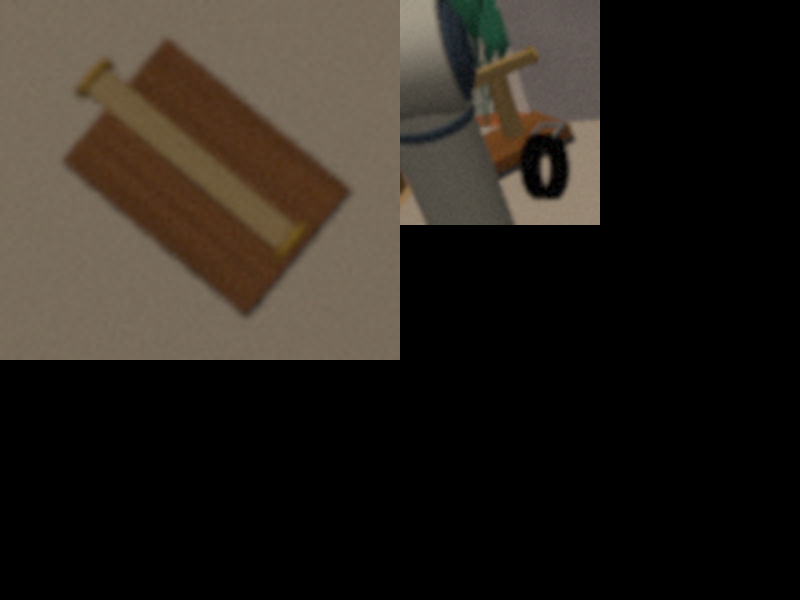

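View pics/crop2.png

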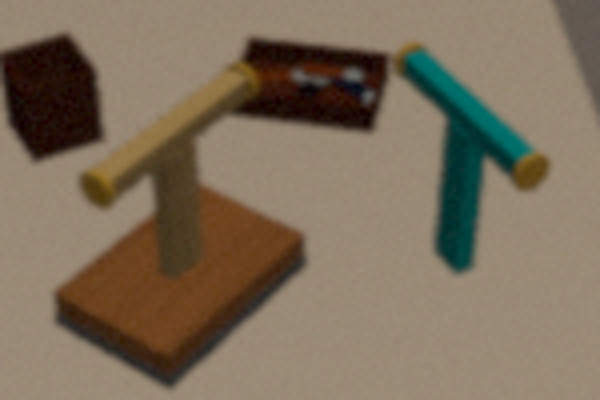

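The wooden T at top (237,210) and side (235,165) stands on an oak-and-steel foot and fits the description. The turquoise one at (223,127) has no foot. I'll check where the far one at side (95,90) is, then refine the bar and foot positions.

```bash
python3 - <<'E'
from h import *
f=dict(np.load("side0.npz"))
print(depthpts(f,[[95,78],[97,90],[110,105]]))
for n in("top","side"):
    f=dict(np.load(n+"0.npz")); hsv=cv2.cvtColor(f["image"],cv2.COLOR_BGR2HSV)
    v,u=np.mgrid[0:384,0:512]; p,z=depthpts(f,np.c_[u.ravel(),v.ravel()])
    P=p.reshape(384,512,3); near=(np.hypot(P[...,0]-.57,P[...,1]-.075)<.15)
    bar=near&(P[...,2]>.150)&(hsv[...,1]>100); 
    c,(w,h),a=cv2.minAreaRect(np.argwhere(bar)[:,::-1].astype(np.float32))
    box=cv2.boxPoints((c,(w,h),a)); print(n,"bar rect",c,w,h,a, plane(f,[c],.188 if n=="top" else .176))
    W=plane(f,box,.188); e=(W[1]-W[0]) if np.linalg.norm(W[1]-W[0])>np.linalg.norm(W[2]-W[1]) else W[2]-W[1]
    print("len",np.linalg.norm(e),"yaw",np.degrees(np.arctan2(e[1],e[0])))
    foot=near&(P[...,2]>.012)&(P[...,2]<.05)
    c,s,a=cv2.minAreaRect((plane(f,np.argwhere(foot)[:,::-1],.038)[:,:2]*1000).astype(np.float32)); print("foot",c,s,a, P[foot][:,2].mean())
    top=foot&(abs(P[...,2]-.038)<.006); q=P[top]
    c,s,a=cv2.minAreaRect((q[:,:2]*1000).astype(np.float32)); print("foottop depth",c,s,a,np.median(q[:,2]))
    up=near&(P[...,2]>.06)&(P[...,2]<.14); 
    if up.sum()>10: print("upright",P[up].mean(0), up.sum())
E
```

```text
(array([[-0.08983144,  0.83754707,  0.16691284],
       [-0.71565743,  2.27813992, -0.54318388],
       [ 0.01878425,  0.65553505,  0.1085962 ]]), array([1.6741602, 3.2029603, 1.5804152], dtype=float32))
top bar rect (257.9722595214844, 244.33677673339844) 490.13226318359375 225.50357055664062 2.3695080280303955 [[0.48485364 0.00935838 0.188     ]]
len 1.4567491721781745 yaw -93.24251734929248
foot (579.5686645507812, 79.27162170410156) (189.1304473876953, 127.10540008544922) 49.40518569946289 0.037193848545955185
foottop depth (580.7860717773438, 80.18638610839844) (186.60011291503906, 126.5312271118164) 49.68901062011719 0.037596089248582126
side bar rect (232.68385314941406, 164.4205780029297) 12.49986743927002 51.00863265991211 53.39292907714844 [[0.58141341 0.07176204 0.176     ]]
len 0.20002733721915159 yaw 49.85334352829348
foot (580.4942626953125, 65.95647430419922) (206.07150268554688, 145.4044189453125) 49.74306106567383 0.0346010356688135
foottop depth (580.141845703125, 79.30410766601562) (189.75350952148438, 129.34063720703125) 49.82468795776367 0.037690580917903005
upright [0.58036313 0.07113691 0.10068241] 209
```

The third T is at y≈0.84, out of reach, so it is background. The target bar centre is about (0.580, 0.0795, 0.176) with yaw about 49.6°. Both views and the foot rectangle (189×127 mm) agree. Now I'll travel there.

Emit:
jog_arm(
  steps=[
    [[0,0,0,0.032,-0.027,0,0.085],[0,0,0,0.032,-0.027,0,0.085],[0,0,0,0.032,-0.027,0,0.085],[0,0,0,0.032,-0.027,0,0.085],[0,0,0,0.032,-0.027,0,0.085],[0,0,0,0.032,-0.027,0,0.085],[0,0,0,0.032,-0.027,0,0.085],[0,0,0,0.032,-0.027,0,0.085],[0,0,0,0.032,-0.027,0,0.085],[0,0,0,0.032,-0.027,0,0.085],[0,0,0,0.032,-0.027,0,0.085],[0,0,0,0.032,-0.027,0,0.085]],
  ],
)

```text
time_s: 1.3
eef_pos: [0.4539, -0.1328, 0.4044]
eef_rot: [-180.0, 0.0, 19.2]
contact_force: [0.6, -0.2, -0.5]
opening: 0.0851
```

Emit:
jog_arm(
  steps=[
    [[0,0,0,0.032,-0.027,0,0.085],[0,0,0,0.032,-0.027,0,0.085],[0,0,0,0.032,-0.027,0,0.085],[0,0,0,0.032,-0.027,0,0.085],[0,0,0,0.032,-0.027,0,0.085],[0,0,-0.13,0,0,0,0.085],[0,0,-0.13,0,0,0,0.085],[0,0,-0.13,0,0,0,0.085],[0,0,-0.13,0,0,0,0.085],[0,0,0,0,0,0,0.085],[0,0,0,0,0,0,0.085]],
  ],
)

```text
time_s: 2.4
eef_pos: [0.5601, 0.0456, 0.4043]
eef_rot: [-180.0, 0.0, 48.8]
contact_force: [-0.4, -0.6, -0.2]
opening: 0.0851
```

```bash
cat >> h.py <<'E'
from scipy.spatial.transform import Rotation as Ro
def todo(goal,yaw):
    o=robot.observe(); R=Ro.from_euler('xyz',o["eef_rot"],degrees=True)
    G=Ro.from_euler('xyz',[180,0,yaw],degrees=True)
    print("t",o["time_s"],o["eef_pos"],o["eef_rot"],"shift",R.inv().apply(np.array(goal)-o["eef_pos"]).round(4),"turn",(R.inv()*G).as_rotvec().round(4),"F",o["contact_force"].round(1),"op",round(o["opening"],4))
E
python3 -c "
from h import *
todo([.58,.0795,.331],49.6)"
```

```text
t 2.4 [0.56013073 0.04555503 0.40430813] [-1.79971763e+02  2.53582512e-02  4.87769210e+01] shift [ 0.0387 -0.0074  0.0733] turn [-0.0005  0.0004 -0.0144] F [-0.4 -0.6 -0.2] op 0.0851
```

Emit:
jog_arm(
  steps=[
    [[0,0,-0.014,0.0195,-0.0037,0,0.085],[0,0,0,0.0195,-0.0037,0,0.085],[0,0,0,0,0,0,0.085],[0,0,0,0,0,0,0.085]],
  ],
)

```text
time_s: 2.8
eef_pos: [0.5799, 0.08, 0.4043]
eef_rot: [-180.0, 0.0, 49.7]
contact_force: [-0.4, -0.3, 0.8]
opening: 0.0849
```

```bash
python3 - <<'E'
from h import *
todo([.58,.0795,.331],49.6)
f=cam("side"); cv2.imwrite("pics/s2.png",cv2.resize(f["image"][60:240,150:350],(800,600)*1 if 0 else (660,594),interpolation=cv2.INTER_CUBIC))
E
```

```text
t 2.8 [0.57988941 0.08001465 0.40430547] [-1.79976741e+02  4.97471681e-02  4.97069561e+01] shift [-0.0003  0.0004  0.0733] turn [-0.0004  0.0009  0.0019] F [-0.4 -0.3  0.8] op 0.0849
```

View pics/s2.png

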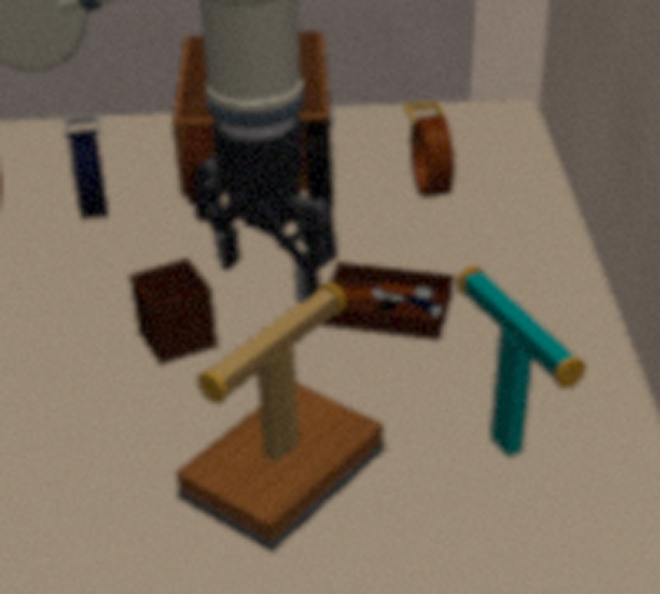

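The fingers straddle the bar at (275,340), clear of the tray and box. Next I descend and close.

Emit:
jog_arm(
  steps=[
    [[0,0,0,0,0,0.02,0.085],[0,0,0,0,0,0.02,0.085],[0,0,0,0,0,0.018,0.085],[0,0,0,0,0,0.015,0.085],[0,0,0,0,0,0,0.085],[0,0,0,0,0,0,0.06],[0,0,0,0,0,0,0.04],[0,0,0,0,0,0,0.03]],
  ],
  grip_force=60,
)

```text
time_s: 3.65
eef_pos: [0.5801, 0.08, 0.3331]
eef_rot: [179.9, -0.1, 49.8]
contact_force: [0.2, 0.5, -0.1]
opening: 0.0436
```

Emit:
jog_arm(
  steps=[
    [[0,0,0,0,0,0,0.02],[0,0,0,0,0,0,0.01],[0,0,0,0,0,0,0.0],[0,0,0,0,0,0,0.0],[0,0,0,0,0,0,0.0]],
  ],
  grip_force=60,
)

```text
time_s: 4.15
eef_pos: [0.5801, 0.0798, 0.3327]
eef_rot: [179.9, -0.1, 49.8]
contact_force: [2.1, -1.0, 5.5]
opening: 0.0207
```

```bash
python3 - <<'E'
from h import *
todo([.58,.0795,.331],49.6)
f=cam("side"); cv2.imwrite("pics/s3.png",cv2.resize(f["image"][60:240,150:350],(660,594),interpolation=cv2.INTER_CUBIC))
E
```

```text
t 4.15 [0.58009159 0.07982953 0.33268159] [ 1.79899447e+02 -6.73303499e-02  4.97643813e+01] shift [-0.0003  0.0001  0.0017] turn [ 0.0018 -0.0012  0.0029] F [ 2.1 -1.   5.5] op 0.0207
```

View pics/s3.png

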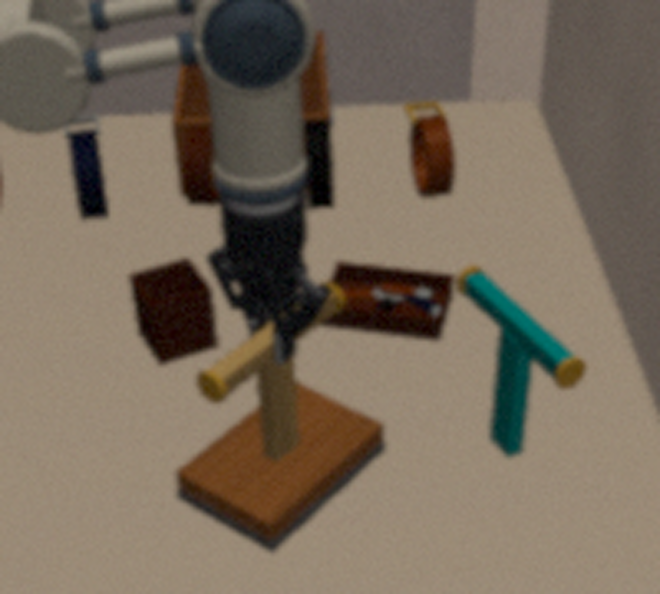

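The bar is gripped: opening is 20.7 mm and TCP z 0.3327, and the foot is undisturbed at (280,470). First I lean about 5° around the pivot (z≈0.021, 0.312 m below the TCP), without lifting.

Emit:
jog_arm(
  steps=[
    [[0,0.0175,0,-0.0055,0,0,0],[0,0.0175,0,-0.0055,0,0,0],[0,0.0175,0,-0.0055,0,0,0],[0,0.0175,0,-0.0055,0,0,0],[0,0.0175,0,-0.0055,0,0,0]],
  ],
  grip_force=80,
)

```text
time_s: 4.7
eef_pos: [0.5625, 0.0595, 0.3325]
eef_rot: [179.9, -5.3, 49.8]
contact_force: [5.0, 2.7, 9.0]
opening: 0.0209
```

```bash
cat >> h.py <<'E'
def st(c=(.5801,.0798),yaw=49.76):
    o=robot.observe(); R=Ro.from_euler('xyz',o["eef_rot"],degrees=True)
    z=R.as_matrix()[:,2]; a=np.radians(yaw); b=np.array([np.cos(a),np.sin(a),0]); n=np.array([-b[1],b[0],0])
    g=o["eef_pos"]+.1567*z; e=g+.162*z
    d=e-np.array([*c,0]); F=o["contact_force"]
    print("t %.2f tilt along %.2f across %.2f deg; tenon est along %.1f across %.1f z %.1f mm (rise %.1f)"%(o["time_s"],np.degrees(np.arcsin(z@b)),np.degrees(np.arcsin(z@n)),*(1e3*np.array([d@b,d@n,e[2],e[2]-.014]))),
     "F along/across/up",(F@b).round(1),(F@n).round(1),F[2].round(1),"T",o["torque"].round(2),"op",round(o["opening"],4),"rot",o["eef_rot"].round(2),o["eef_pos"].round(4))
E
python3 -c "
from h import *
st()"
```

```text
t 4.70 tilt along 5.28 across -0.14 deg; tenon est along 2.5 across -0.4 z 15.2 mm (rise 1.2) F along/across/up 5.3 -2.1 9.0 T [-0.2  -0.25 -0.07] op 0.0209 rot [179.86  -5.28  49.84] [0.5625 0.0595 0.3325]
```

It gives gently, at about 5 N. Next is a swing to the other side with slight easing up.

Emit:
jog_arm(
  steps=[
    [[0,-0.0175,0,0.0055,0,-0.0001,0],[0,-0.0175,0,0.0055,0,-0.0001,0],[0,-0.0175,0,0.0055,0,-0.0001,0],[0,-0.0175,0,0.0055,0,-0.0001,0],[0,-0.0175,0,0.0055,0,-0.0001,0],[0,-0.0175,0,0.0055,0,-0.0001,0],[0,-0.0175,0,0.0055,0,-0.0001,0],[0,-0.0175,0,0.0055,0,-0.0001,0],[0,-0.0175,0,0.0055,0,-0.0001,0],[0,-0.0175,0,0.0055,0,-0.0001,0],[0,-0.0175,0,0.0055,0,-0.0001,0]],
  ],
)

```text
time_s: 5.8
eef_pos: [0.6012, 0.1047, 0.3328]
eef_rot: [179.9, 6.1, 49.7]
contact_force: [-3.6, -5.5, 9.3]
opening: 0.0208
```

```bash
python3 -c "
from h import *
st()"
```

```text
t 5.80 tilt along -6.14 across -0.06 deg; tenon est along -1.4 across -0.3 z 16.0 mm (rise 2.0) F along/across/up -6.5 -0.8 9.3 T [-0.6   0.    0.03] op 0.0208 rot [179.93   6.14  49.71] [0.6012 0.1047 0.3328]
```

Emit:
jog_arm(
  steps=[
    [[0,0.0175,0,-0.0055,0,-0.0002,0],[0,0.0175,0,-0.0055,0,-0.0002,0],[0,0.0175,0,-0.0055,0,-0.0002,0],[0,0.0175,0,-0.0055,0,-0.0002,0],[0,0.0175,0,-0.0055,0,-0.0002,0],[0,0.0175,0,-0.0055,0,-0.0002,0],[0,0.0175,0,-0.0055,0,-0.0002,0],[0,0.0175,0,-0.0055,0,-0.0002,0],[0,0.0175,0,-0.0055,0,-0.0002,0],[0,0.0175,0,-0.0055,0,-0.0002,0],[0,0.0175,0,-0.0055,0,-0.0002,0],[0,0.0175,0,-0.0055,0,-0.0002,0]],
  ],
)

```text
time_s: 7.0
eef_pos: [0.5587, 0.055, 0.3349]
eef_rot: [180.0, -6.2, 49.8]
contact_force: [6.7, 2.0, 2.2]
opening: 0.0208
```

```bash
python3 -c "
from h import *
st()"
```

```text
t 7.00 tilt along 6.20 across -0.04 deg; tenon est along 1.7 across 0.1 z 18.0 mm (rise 4.0) F along/across/up 5.8 -3.8 2.2 T [-0.23 -0.97 -0.1 ] op 0.0208 rot [179.96  -6.2   49.81] [0.5587 0.055  0.3349]
```

Emit:
jog_arm(
  steps=[
    [[0,-0.0175,0,0.0055,0,-0.0002,0],[0,-0.0175,0,0.0055,0,-0.0002,0],[0,-0.0175,0,0.0055,0,-0.0002,0],[0,-0.0175,0,0.0055,0,-0.0002,0],[0,-0.0175,0,0.0055,0,-0.0002,0],[0,-0.0175,0,0.0055,0,-0.0002,0],[0,-0.0175,0,0.0055,0,-0.0002,0],[0,-0.0175,0,0.0055,0,-0.0002,0],[0,-0.0175,0,0.0055,0,-0.0002,0],[0,-0.0175,0,0.0055,0,-0.0002,0],[0,-0.0175,0,0.0055,0,-0.0002,0],[0,-0.0175,0,0.0055,0,-0.0002,0]],
  ],
)

```text
time_s: 8.2
eef_pos: [0.6014, 0.1054, 0.3379]
eef_rot: [180.0, 6.2, 49.8]
contact_force: [-0.8, -4.6, 4.7]
opening: 0.0208
```

```bash
python3 - <<'E'
from h import *
st()
f=cam("side"); cv2.imwrite("pics/s4.png",cv2.resize(f["image"][60:240,150:350],(660,594),interpolation=cv2.INTER_CUBIC))
E
```

```text
t 8.20 tilt along -6.17 across -0.01 deg; tenon est along -0.9 across 0.2 z 21.1 mm (rise 7.1) F along/across/up -4.0 -2.3 4.7 T [-0.68 -0.45  0.02] op 0.0208 rot [179.99   6.17  49.75] [0.6014 0.1054 0.3379]
```

View pics/s4.png

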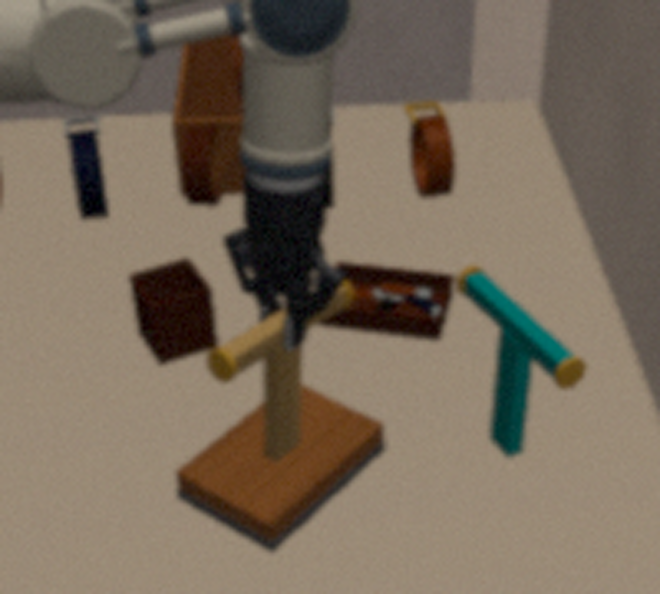

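The post leans and rises, and the foot hasn't moved (corners at (180,475) and (382,428) as before). I'll keep swinging with a smaller lift.

Emit:
jog_arm(
  steps=[
    [[0,0.0175,0,-0.0056,0,-0.0001,0],[0,0.0175,0,-0.0056,0,-0.0001,0],[0,0.0175,0,-0.0056,0,-0.0001,0],[0,0.0175,0,-0.0056,0,-0.0001,0],[0,0.0175,0,-0.0056,0,-0.0001,0],[0,0.0175,0,-0.0056,0,-0.0001,0],[0,0.0175,0,-0.0056,0,-0.0001,0],[0,0.0175,0,-0.0056,0,-0.0001,0],[0,0.0175,0,-0.0056,0,-0.0001,0],[0,0.0175,0,-0.0056,0,-0.0001,0],[0,0.0175,0,-0.0056,0,-0.0001,0],[0,0.0175,0,-0.0056,0,-0.0001,0]],
  ],
)

```text
time_s: 9.45
eef_pos: [0.5576, 0.0541, 0.3397]
eef_rot: [-180.0, -6.2, 49.8]
contact_force: [3.5, 0.1, 0.7]
opening: 0.0209
```

```bash
python3 -c "
from h import *
st()"
```

```text
t 9.45 tilt along 6.21 across 0.02 deg; tenon est along 0.4 across 0.7 z 22.9 mm (rise 8.9) F along/across/up 2.3 -2.7 0.7 T [ 0.45 -1.2  -0.15] op 0.0209 rot [-179.99   -6.21   49.81] [0.5576 0.0541 0.3397]
```

Emit:
jog_arm(
  steps=[
    [[0,-0.0175,0,0.0056,0,-0.0001,0],[0,-0.0175,0,0.0056,0,-0.0001,0],[0,-0.0175,0,0.0056,0,-0.0001,0],[0,-0.0175,0,0.0056,0,-0.0001,0],[0,-0.0175,0,0.0056,0,-0.0001,0],[0,-0.0175,0,0.0056,0,-0.0001,0],[0,-0.0175,0,0.0056,0,-0.0001,0],[0,-0.0175,0,0.0056,0,-0.0001,0],[0,-0.0175,0,0.0056,0,-0.0001,0],[0,-0.0175,0,0.0056,0,-0.0001,0],[0,-0.0175,0,0.0056,0,-0.0001,0],[0,-0.0175,0,0.0056,0,-0.0001,0]],
  ],
)

```text
time_s: 10.65
eef_pos: [0.6014, 0.1061, 0.3436]
eef_rot: [179.9, 6.0, 49.8]
contact_force: [0.5, 0.7, 12.7]
opening: 0.0205
```

```bash
python3 -c "
from h import *
st()"
```

```text
t 10.65 tilt along -6.04 across -0.10 deg; tenon est along 0.3 across 0.1 z 26.7 mm (rise 12.7) F along/across/up 0.9 0.1 12.7 T [ 0.48 -0.15  0.05] op 0.0205 rot [179.9    6.04  49.8 ] [0.6014 0.1061 0.3436]
```

Emit:
jog_arm(
  steps=[
    [[0,0.0175,0,-0.0056,0,-0.0001,0],[0,0.0175,0,-0.0056,0,-0.0001,0],[0,0.0175,0,-0.0056,0,-0.0001,0],[0,0.0175,0,-0.0056,0,-0.0001,0],[0,0.0175,0,-0.0056,0,-0.0001,0],[0,0.0175,0,-0.0056,0,-0.0001,0],[0,0.0175,0,-0.0056,0,-0.0001,0],[0,0.0175,0,-0.0056,0,-0.0001,0],[0,0.0175,0,-0.0056,0,-0.0001,0],[0,0.0175,0,-0.0056,0,-0.0001,0],[0,0.0175,0,-0.0056,0,-0.0001,0],[0,0.0175,0,-0.0056,0,-0.0001,0]],
  ],
)

```text
time_s: 11.85
eef_pos: [0.5575, 0.0536, 0.3433]
eef_rot: [-180.0, -6.1, 49.8]
contact_force: [2.7, 2.4, 3.8]
opening: 0.0208
```

```bash
python3 - <<'E'
from h import *
st()
f=cam("side"); cv2.imwrite("pics/s5.png",cv2.resize(f["image"][60:240,150:350],(660,594),interpolation=cv2.INTER_CUBIC))
E
```

```text
t 11.85 tilt along 6.12 across 0.00 deg; tenon est along -0.6 across 0.3 z 26.4 mm (rise 12.4) F along/across/up 3.6 -0.6 3.8 T [ 0.81 -0.8   0.02] op 0.0208 rot [-180.     -6.12   49.78] [0.5575 0.0536 0.3433]
```

View pics/s5.png

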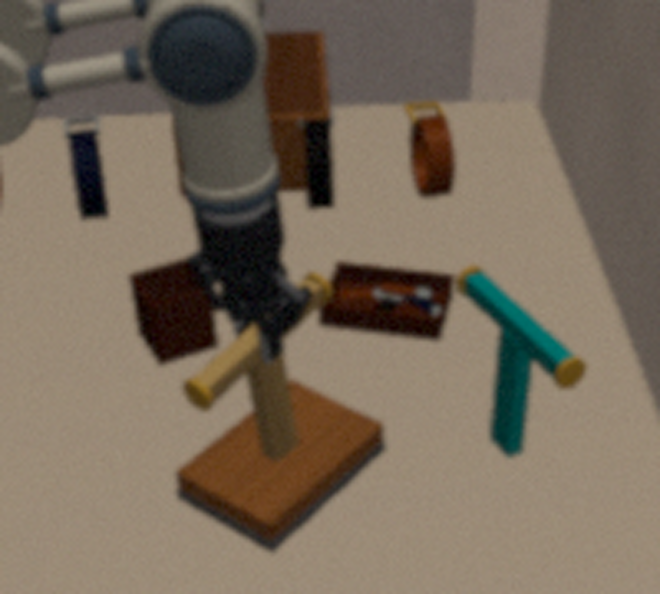

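The post leans the other way and the foot is still at (180,475). The estimated rise of ~12 mm assumes no slip in the grip, so I'll do two more eased swings and then measure the bar directly.

Emit:
jog_arm(
  steps=[
    [[0,-0.0175,0,0.0056,0,-0.0001,0],[0,-0.0175,0,0.0056,0,-0.0001,0],[0,-0.0175,0,0.0056,0,-0.0001,0],[0,-0.0175,0,0.0056,0,-0.0001,0],[0,-0.0175,0,0.0056,0,-0.0001,0],[0,-0.0175,0,0.0056,0,-0.0001,0],[0,-0.0175,0,0.0056,0,-0.0001,0],[0,-0.0175,0,0.0056,0,-0.0001,0],[0,-0.0175,0,0.0056,0,-0.0001,0],[0,-0.0175,0,0.0056,0,-0.0001,0],[0,-0.0175,0,0.0056,0,-0.0001,0]],
  ],
)

```text
time_s: 13.0
eef_pos: [0.5978, 0.1013, 0.3453]
eef_rot: [-180.0, 5.1, 49.8]
contact_force: [0.8, -0.4, -1.2]
opening: 0.0205
```

```bash
python3 -c "
from h import *
st()"
```

```text
t 13.00 tilt along -5.09 across 0.01 deg; tenon est along -0.5 across 0.4 z 27.9 mm (rise 13.9) F along/across/up 0.2 -0.9 -1.2 T [-0.1  -0.09  0.04] op 0.0205 rot [-179.99    5.09   49.78] [0.5978 0.1013 0.3453]
```

Emit:
jog_arm(
  steps=[
    [[0,0.0175,0,-0.0056,0,0,0],[0,0.0175,0,-0.0056,0,0,0],[0,0.0175,0,-0.0056,0,0,0],[0,0.0175,0,-0.0056,0,0,0],[0,0.0175,0,-0.0056,0,0,0],[0,0,0,0,0,0,0],[0,0,0,0,0,0,0]],
  ],
)

```text
time_s: 13.7
eef_pos: [0.5793, 0.0792, 0.347]
eef_rot: [180.0, -0.0, 49.7]
contact_force: [0.5, 0.5, -2.7]
opening: 0.0208
```

```bash
python3 - <<'E'
from h import *
st()
for n in("side","top"):
    f=cam(n); np.savez(n+"6.npz",**f)
    v,u=np.mgrid[0:384,0:512]; p,z=depthpts(f,np.c_[u.ravel(),v.ravel()]); P=p.reshape(384,512,3)
    a=np.radians(49.76); b=np.array([np.cos(a),np.sin(a)]); nn=np.array([-b[1],b[0]])
    d=P[...,:2]-np.array([.58,.0797]); s=d@b; w=d@nn
    g=dict(np.load(n+"0.npz")); P0=depthpts(g,np.c_[u.ravel(),v.ravel()])[0].reshape(384,512,3); d0=P0[...,:2]-np.array([.58,.0797])
    for nm,Q,D in(("before",P0,d0),("now",P,d)):
        S=D@b;W=D@nn
        for lo,hi in((-.075,-.045),(.05,.075)):
            m=(S>lo)&(S<hi)&(abs(W)<.008)&(Q[...,2]>.15)&(Q[...,2]<.25); print(n,nm,lo,m.sum(),np.percentile(Q[m][:,2],[50,75,90]).round(4) if m.sum() else None)
        m=(abs(S)<.11)&(abs(W)<.08)&(Q[...,2]>.02)&(Q[...,2]<.05); print("foot z",np.median(Q[m][:,2]).round(4),cv2.minAreaRect((plane(f,np.argwhere(m)[:,::-1],.038)[:,:2]*1000).astype(np.float32)))
E
```

```text
t 13.70 tilt along 0.02 across -0.01 deg; tenon est along -0.9 across 0.2 z 28.3 mm (rise 14.3) F along/across/up 0.7 -0.0 -2.7 T [ 0.02 -0.02 -0.03] op 0.0208 rot [ 1.7999e+02 -2.0000e-02  4.9740e+01] [0.5793 0.0792 0.347 ]
side before -0.075 30 [0.1876 0.1885 0.1892]
side before 0.05 21 [0.1878 0.1888 0.1894]
foot z 0.0374 ((580.5485229492188, 70.2197036743164), (199.41543579101562, 139.9472198486328), 49.803375244140625)
side now -0.075 49 [0.2019 0.203  0.2036]
side now 0.05 5 [0.1873 0.195  0.1971]
foot z 0.0374 ((580.25732421875, 70.96831512451172), (199.5128936767578, 138.8457489013672), 49.145286560058594)
top before -0.075 66 [0.1881 0.1895 0.1906]
top before 0.05 53 [0.1878 0.1891 0.1901]
foot z 0.0376 ((580.4683837890625, 79.87791442871094), (186.9269256591797, 126.38157653808594), 49.601383209228516)
top now -0.075 3 [0.202  0.2021 0.2022]
top now 0.05 0 None
foot z 0.0377 ((564.5454711914062, 61.257808685302734), (137.44029235839844, 126.44141387939453), 49.42970275878906)
```

The depth reading confirms a 14.3 mm rise, so there was no slip. It is past the 11 mm of pads, upright, and only the post's weight (2.7 N) is felt. I'll lift the rest gently.

Emit:
jog_arm(
  steps=[
    [[0,0,0,0.0003,0,-0.001,0],[0,0,0,0.0003,0,-0.001,0],[0,0,0,0.0003,0,-0.001,0],[0,0,0,0,0,-0.001,0]],
  ],
)

```text
time_s: 14.2
eef_pos: [0.5802, 0.0803, 0.3508]
eef_rot: [-180.0, -0.0, 49.8]
contact_force: [-0.3, 0.6, -2.5]
opening: 0.0209
```

```bash
python3 -c "
from h import *
st()"
```

```text
t 14.20 tilt along 0.00 across 0.00 deg; tenon est along 0.5 across 0.3 z 32.1 mm (rise 18.1) F along/across/up 0.3 0.6 -2.5 T [-0.04 -0.04  0.04] op 0.0209 rot [-180.     -0.     49.79] [0.5802 0.0803 0.3508]
```

It is free, so I lift another 26 mm to leave about 20 mm of clearance.

Emit:
jog_arm(
  steps=[
    [[0,0,0,0,0,-0.002,0],[0,0,0,-0.0005,0,-0.003,0],[0,0,0,0,0,-0.003,0],[0,0,0,0,0,-0.004,0],[0,0,0,0,0,-0.004,0],[0,0,0,0,0,-0.004,0],[0,0,0,0,0,-0.003,0],[0,0,0,0,0,-0.003,0],[0,0,0,0,0,0,0],[0,0,0,0,0,0,0],[0,0,0,0,0,0,0]],
  ],
)

```text
time_s: 15.3
eef_pos: [0.5798, 0.0798, 0.3765]
eef_rot: [-180.0, 0.0, 49.8]
contact_force: [-0.2, -0.4, -2.4]
opening: 0.0206
```

```bash
python3 - <<'E'
from h import *
st()
f=cam("side"); g=dict(np.load("side0.npz"))
cv2.imwrite("pics/s7.png",cv2.resize(f["image"][60:240,150:350],(660,594),interpolation=cv2.INTER_CUBIC))
v,u=np.mgrid[0:384,0:512]; px=np.c_[u.ravel(),v.ravel()]
a=np.radians(49.7); b=np.array([np.cos(a),np.sin(a)]); n=np.array([-b[1],b[0]])
for F in(g,f):
    P=depthpts(F,px)[0]; d=P[:,:2]-np.array([.58,.0797]); s=d@b;w=d@n
    m=(abs(s)<.11)&(abs(w)<.08)&(abs(P[:,2]-.038)<.006); print("foot",P[m][:,2].mean(),cv2.minAreaRect((P[m][:,:2]*1000).astype(np.float32)))
    m=(s<-.045)&(s>-.075)&(abs(w)<.008)&(P[:,2]>.15)&(P[:,2]<.26); print("bar top",np.median(P[m][:,2]))
    m=(abs(s)<.03)&(abs(w)<.02)&(P[:,2]>.048)&(P[:,2]<.15); print("post lowest",np.percentile(P[m][:,2],[0,2,5]),"low centre along",s[m&(P[:,2]<.09)].mean(),"high",s[m&(P[:,2]>.11)].mean())
    h=cv2.absdiff(f["image"],g["image"]).max(2)>45
for nm,c in(("tray",(268,151)),("box",(203,154)),("tin",(184,313)),("turq",(307,172))): print(nm,h[c[1]-12:c[1]+12,c[0]-12:c[0]+12].sum())
E
```

```text
t 15.30 tilt along -0.02 across 0.02 deg; tenon est along -0.3 across 0.4 z 57.8 mm (rise 43.8) F along/across/up -0.5 -0.1 -2.4 T [-0.04  0.01  0.02] op 0.0206 rot [-1.7998e+02  2.0000e-02  4.9780e+01] [0.5798 0.0798 0.3765]
foot 0.037631101187763034 ((580.141845703125, 79.30410766601562), (189.75350952148438, 129.34063720703125), 49.82468795776367)
bar top 0.18764606556202582
post lowest [0.04871314 0.05026207 0.05275669] low centre along -0.006284463947524145 high -0.006673846515257617
foot 0.0375200457609399 ((579.702880859375, 78.99789428710938), (190.14801025390625, 129.2237091064453), 49.52328109741211)
bar top 0.2316197448666733
post lowest [0.05873961 0.06149347 0.0637568 ] low centre along -0.007122874853633872 high -0.0066187774879839165
tray 0
box 35
tin 0
turq 0
```

View pics/s7.png

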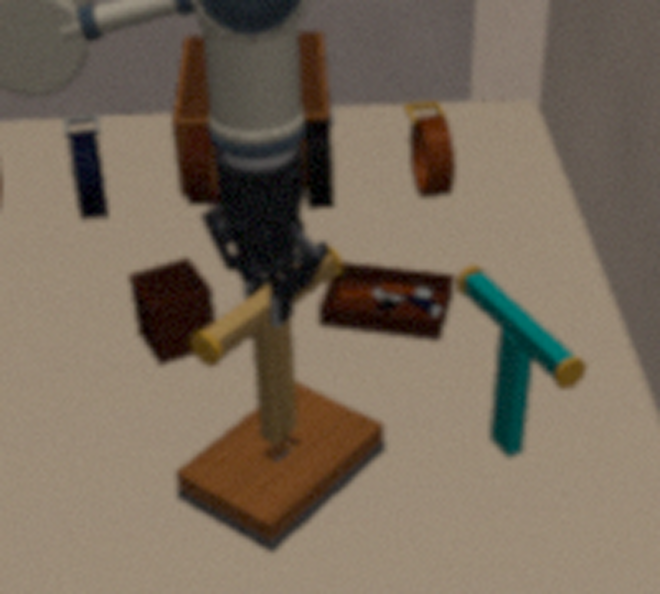

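The post hangs upright over the visible socket, with its lower end at (275,440) above the slot at (285,450). Clearance is about 20 mm. The foot has not moved within 0.5 mm, and the changed pixels at the box are the bar's end passing in front of it.

```bash
python3 -c "
from cell import robot
print(robot.hand_in())"
```

```text
the job is handed in; nothing more can be done
None
```

The post came free and the job is handed in, with the arm still holding the post upright over its socket, about 20 mm clear.

I gripped the crossbar at its middle. I then rocked it along its own line by about ±6°, around the pivot in the socket, over roughly seven swings, easing it up about 1–4 mm each time. At the ends of the swings the wrist read at most 13 N. Once it had risen 14 mm and only the post's weight was felt, I lifted it the rest of the way.

**Last checks:**
- **Height:** the bar rose 44 mm by camera depth and 43.8 mm by the arm's own pose, so the two agree. That puts the lower end about 20 mm above the mouth.
- **Upright:** the tilt is within 0.1°, and the post is within about 0.5 mm of the socket's centre.
- **Foot:** it is flat on the table and moved less than 0.6 mm, with its angle within 0.3°, which is within measuring error.
- **Other goods:** the tray, the tin and the turquoise look-alike show no change. The pen box patch showed 35 changed pixels. In the picture the bar's end now passes in front of the box, and the box itself looks unmoved.
- **Time:** about 15.3 s.

No check failed.

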